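# Let two cans out of the gravity can rack

### The job

Let two drinks cans roll out of the can rack into its tray, one after the other, by pressing the raised plate of the rack's rocking lever right down with closed fingertips so that the gate at its other end lifts. After each can let the lever come all the way back up, so that the next can rolls against the gate; finish with the gate shut and the last two cans still waiting behind it. Do not touch or lift the cans, and leave the mug, jar and bottle where they are.

Things in the scene. Friction and masses are not known exactly. Their poses are not given: they have to be found in the camera images.
- rack: grey sheet-metal can rack fixed on the table, 440 mm long, 133 mm wide. Origin: on the table, centre line, straight below the raised press plate; z up. Its floor slopes 6 degrees down to the front (-x), an open tray with a 30 mm lip at x = -253 mm; gate at x = -103 mm, back plate at +178 mm. Pivot cheeks (x -96 to -45 mm, y +-62 mm) reach 140 mm above the table, waiting cans 100 to 121 mm.
- lever (a joint): rocking lever of bent steel sheet over the cans, rad: 0 at rest (plate up, gate down), 0.62 pressed right down on its stop; from about 0.5 the gate clears a can. While it is down, a roller behind the first can holds the second can. A spring lifts it again when let go; pressing takes about 5 N at first, 9 N at the bottom.
- press_plate (a point): middle of the top face of the lever's black ribbed press plate, 60 mm across the rack, 46 mm along it. At rest 183 mm above the table, over the rack's origin, slanting up 0.3 rad to the back; pressed right down it has gone 51 mm down and 19 mm to the back (rack +x) on an arc about pivot, and slants 0.3 rad down to the back. The point moves with it.
- pivot (a point): axis of the lever (parallel to the rack's y), on the centre line, 128 mm above the table, 70 mm nearer the front than the resting press plate.
- gate_edge (a point): middle of the lower edge of the gate, a 100 mm wide steel flap hanging from the lever's front end; it goes up and to the front as the lever is pressed. A can waiting at it has its centre at rack x = -68 mm; out in the tray the cans' centres come to lie at x = -224 mm and -158 mm.
- can1_center (a point): drinks can lying across the chute, 66 mm diameter x 115 mm long, 0.25 to 0.4 kg; the point is the can's centre. First in line, leaning on the gate at the start.
- can2_center (a point): drinks can lying across the chute, 66 mm diameter x 115 mm long, 0.25 to 0.4 kg; the point is the can's centre. Second in line, 66 mm behind the first.
- can3_center (a point): drinks can lying across the chute, 66 mm diameter x 115 mm long, 0.25 to 0.4 kg; the point is the can's centre. Third in line; it has to stay in the rack.
- can4_center (a point): drinks can lying across the chute, 66 mm diameter x 115 mm long, 0.25 to 0.4 kg; the point is the can's centre. Last in line; it has to stay in the rack.
- mug_center (a point): white mug with a handle, 80 mm wide, 92 mm tall, beside the rack; the point is its centre. To be left alone.
- jar_center (a point): glass jar with a steel lid, 68 mm wide, 105 mm tall, beside the rack; the point is its centre. To be left alone.
- sauce_center (a point): brown glass sauce bottle, 54 mm wide, 150 mm tall, beside the rack; the point is its centre. To be left alone.
Things that resemble listed ones, but are neither listed nor needed, are in the scene too. Leave any green, purple or turquoise look-alike of the part that bears can3_center alone.

How it is judged:
By the outcome, as a careful person would: the job done as asked, in the order asked, and still so for the second after the job is handed in, with the robot touching nothing.
It also fails if it takes over 45 s, if anything falls off the work surface, if the arm or the gripper's body presses on something with over 40 N, if the wrist force passes 120 N, or if a joint passes its speed limit or range.

### The arm

A 6-joint arm with a two-finger parallel gripper is mounted at the origin on the work surface. World frame = base frame: x ahead of the robot, y to its left, z up, the work surface at z = 0. Lengths are in mm, angles in rad, forces in N, time in s.
With the tool pointing down it reaches from about 275 to 1000 mm from the base axis. Payload 8.4 kg.
Tool frame: the origin (TCP) lies midway between the tips of the shut fingers; the grasp point (between the pads) lies r.grasp_offset behind it (r.grasp_offset is the distance from the TCP to the grasp point, in mm); z points along the fingers, y is the direction in which the jaws open and shut (so a half turn about z gives the same grasp; the last joint's range is limited). The gripper opens to 85 mm and grips with 20 to 120 N. Pads are 22 mm wide; open, the fingers measure 114 mm over their backs; the gripper's body (76 mm by 85 mm) begins 54 mm behind the grasp point. The pads swing forward as they close: fully open they stand 13 mm farther back than shut.
Start: joints at [1.108, 0.353, 1.633, -0, 1.155, -0.002], TCP at [277.914, 559.814, 231.281] pointing down, gripper open.
Joint ranges: [-2.63, 2.63], [-0.92, 2.1], [0.06, 2.66], [-1.3, 4.44], [0, 2.69], [-3.02, 3.02]. Speed limits (rad/s): [2.22, 2.22, 2.79, 3.14, 3.14, 3.14].

### API

Orientations are given as [roll, pitch, yaw] about the fixed x, y, z axes, in that order (R = Rz(yaw) Ry(pitch) Rx(roll)).
In Python, from rig import r gives the robot as it stands.
- The arm moves only by the tool jog_arm, never from a script. Its argument "series" is a list that holds one entry, the list of rows, each a list of 7 numbers: the shift along the tool's x, y, z in cm, then the turn, a rotation vector about the tool's x, y, z in degrees, then the finger opening in cm, from 0 to 8.54. A call has 1 to 5 rows; each row is the pose to reach, as a shift and turn from the pose commanded when the call began, along the tool's axes at that moment; what a row does not reach only later rows make up. A row lasts 1/8 s, in which the tool goes at most 62.5 mm and 10.7 degrees, less where a joint would pass 70% of its speed; a pose out of reach is approached as far as the arm can. A call with a gripper value outside its range is refused whole. The fingers move at their own pace and stop on an object; "newtons" is the grip in N (left out, the last holds). Time passes only in rows, so rows that repeat a pose let the fingers close. It gives the time, the measured TCP pose, the force and the opening at its end, in the units of the state.
- r.sense(): the state, without advancing time (a new reading comes with each control period).
- r.grab_frame(name): name is "side" or "top"; returns the picture (384x512x3 uint8, red, green, blue); there is no depth.
- r.calibration(name): a dict with "mtx" (3x3 intrinsics, pixels), "dist" ([k1, k2, p1, p2, k3] as OpenCV has them; the pictures are not rectified), "origin" and "attitude" of the camera in the world. Camera axes: x right, y down, z forward; pixel columns grow to the right and rows downward; lengths in mm; the calibration is good to about 2 mm. A picture is of the moment at which its call begins. calibration takes no time and is no camera call.
- r.sign_off(): hands the job in, once; it reports no verdict.
The state is a dict: "clock": time; "qpos": joint angles; "qvel": joint speeds; "joint_efforts": joint torques, N m; "eef_pos": TCP position; "tcp_rot": TCP orientation; "contact_force": force on the tool from outside, world axes, zero at the start; "wrist_torque": the same for the moment, N m; "opening": opening from 0.0 (shut) to 1.0 (fully open).
Only numpy, scipy, OpenCV 4.12 (cv2) and the standard library are available. Lean on these libraries where they do the work, as an engineer would, in place of code of your own. Each camera call takes 0.05 s, during which the arm holds its last target.

## Working session

There is one attempt and no reset: what is moved stays moved. The work goes in short steps, Python scripts to look and compute and a tool call to move; the robot and the scene stay as the last step left them, time stands still between calls to the robot, and variables do not carry over. Pictures are saved under pics/ and viewed, and the job is handed in when it is done.

Besides the shell and the picture viewer there is one more tool, called after "Call:" by a JSON object that holds its "fn" and its "kwargs". jog_arm: Moves the arm, as the interface text tells. Its arguments: {"type":"object","properties":{"series":{"type":"array","items":{"type":"array","items":{"type":"array","items":{"type":"number"}}}},"newtons":{"type":"number"}},"required":["series"]}

```bash
mkdir -p pics; ls
python3 - <<'E'
from rig import r
import cv2
print(r.sense()); print(r.grasp_offset)
for n in("side","top"):
    c=r.calibration(n);print(n,c)
    cv2.imwrite(f"pics/{n}0.png",cv2.cvtColor(r.grab_frame(n),cv2.COLOR_RGB2BGR))
E
```

```text
pics
{'clock': 0.0, 'qpos': array([ 1.10758966e+00,  3.53643747e-01,  1.63415513e+00, -4.94949441e-06,
        1.15518991e+00, -2.41375026e-03]), 'qvel': array([-0.00038562,  0.00106733,  0.00134333,  0.00036869, -0.00028271,
        0.00083614]), 'joint_efforts': array([-4.62963126e-04, -6.05243111e+01, -3.42061365e+01, -9.31750105e-05,
        9.40108235e-03, -5.60659078e-05]), 'eef_pos': array([277.70392973, 559.37424231, 230.55544644]), 'tcp_rot': array([-3.14019651e+00,  1.15543163e-06,  2.68080174e+00]), 'contact_force': array([-0.64663035, -0.18907435, -0.2481871 ]), 'wrist_torque': array([-0.00483654, -0.04307099, -0.00149432]), 'opening': 1.002136103676744}
18.700000000000003
side {'mtx': array([[492.47611311,   0.        , 254.37936787],
       [  0.        , 492.47611311, 194.0941064 ],
       [  0.        ,   0.        ,   1.        ]]), 'dist': array([-0.13722015,  0.        ,  0.        ,  0.        ,  0.        ]), 'origin': array([-179.02571187, -707.37165104,  759.96324682]), 'attitude': array([-2.09105339,  0.02439683, -0.81847943])}
top {'mtx': array([[432.98236239,   0.        , 254.7151252 ],
       [  0.        , 432.98236239, 191.20055229],
       [  0.        ,   0.        ,   1.        ]]), 'dist': array([-0.03777637,  0.        ,  0.        ,  0.        ,  0.        ]), 'origin': array([ 463.43520595,   35.2515415 , 1169.33719792]), 'attitude': array([-3.00534376,  0.01875698, -1.55652926])}
```

View pics/side0.png

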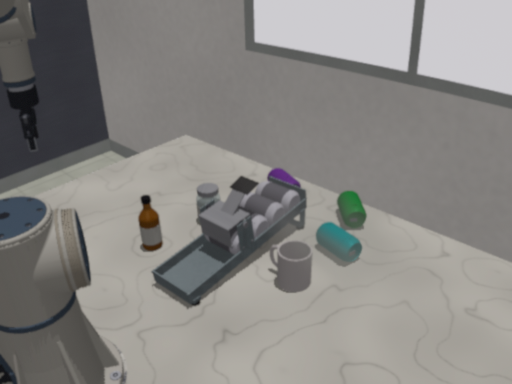

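View pics/top0.png

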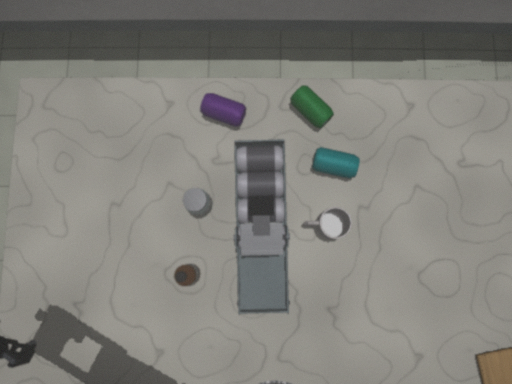

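The side view shows the rack with its black press plate at about (244,185). The top view shows the plate at about (261,207), with the tray toward the robot (down in the picture). The mug is at (331,225), the jar at (196,201) and the bottle at (187,274). The look-alike cans are purple (223,110), green (312,106) and turquoise (336,163). Next I'll take close crops.

Run:
```python
import cv2,numpy as np
a=cv2.imread("pics/side0.png")[165:265,150:320];b=cv2.imread("pics/top0.png")[130:320,180:360]
f=lambda i,s:cv2.convertScaleAbs(cv2.resize(i,None,fx=s,fy=s,interpolation=cv2.INTER_CUBIC),alpha=1.4)
cv2.imwrite("pics/s0c.png",f(a,4.5));cv2.imwrite("pics/t0c.png",f(b,3.1))
```

```text
(no output)
```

View pics/s0c.png

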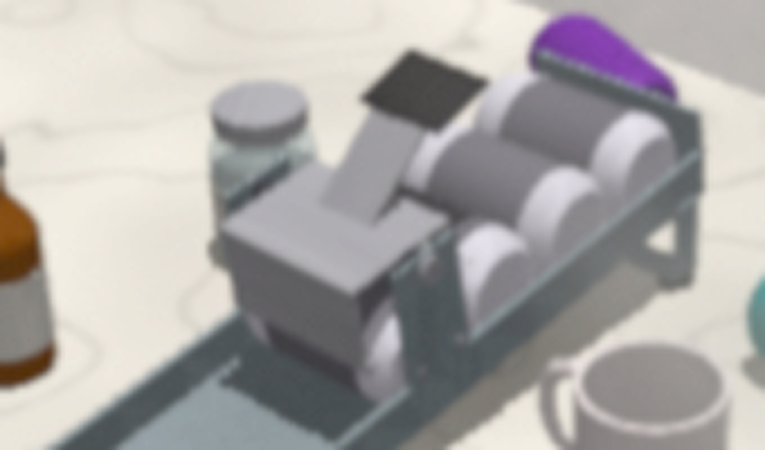

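View pics/t0c.png

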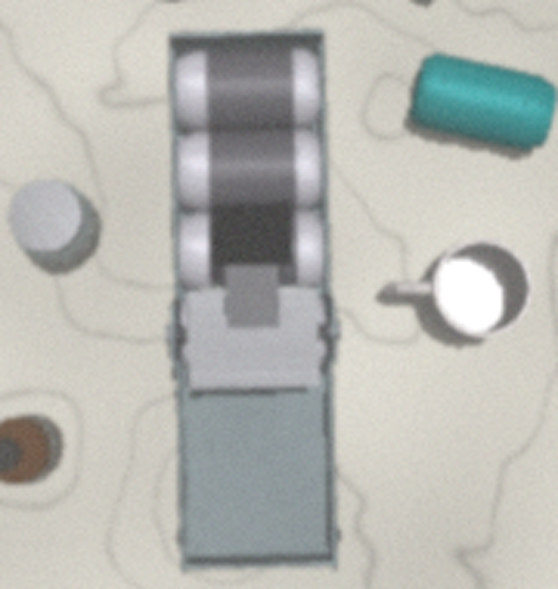

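The crop shows the black plate on the lever, with four grey and white cans behind the gate. What could be taken for the plate or the cans: the dark can labels (side (262,200), top (261,155) and (261,183)), the purple, green and turquoise loose cans, and the grey hood of the lever (side (225,218)). I choose the darkest quad as the plate: side (244,185), top (261,207).

```bash
cat > h.py <<'E'
import cv2,numpy as np
from scipy.spatial.transform import Rotation as Ro
from rig import r
def ray(n,p):
    c=r.calibration(n);R=Ro.from_euler('xyz',c['attitude']).as_matrix()
    u=cv2.undistortPoints(np.array([[p]],float),c['mtx'],c['dist'])[0,0]
    d=R@np.array([u[0],u[1],1.]);return np.array(c['origin']),d/np.linalg.norm(d)
def plane(n,p,z):
    o,d=ray(n,p);return o+d*(z-o[2])/d[2]
def tri(ps,pt):
    o1,d1=ray('side',ps);o2,d2=ray('top',pt)
    A=np.c_[d1,-d2];t=np.linalg.lstsq(A,o2-o1,rcond=None)[0]
    a=o1+t[0]*d1;b=o2+t[1]*d2;return (a+b)/2,np.linalg.norm(a-b)
def proj(n,P):
    c=r.calibration(n);R=Ro.from_euler('xyz',c['attitude']).as_matrix()
    Xc=R.T@(np.array(P,float)-c['origin']);return cv2.projectPoints(Xc.reshape(1,1,3),np.zeros(3),np.zeros(3),c['mtx'],c['dist'])[0].ravel()
def quad(img,box,thr):
    x0,y0,x1,y1=box;s=6
    g=cv2.cvtColor(img[y0:y1,x0:x1],cv2.COLOR_BGR2GRAY);g=cv2.resize(g,None,fx=s,fy=s,interpolation=cv2.INTER_CUBIC)
    m=(g<thr).astype(np.uint8);cs,_=cv2.findContours(m,cv2.RETR_EXTERNAL,cv2.CHAIN_APPROX_NONE)
    c=max(cs,key=cv2.contourArea);b=cv2.approxPolyDP(c,0.06*cv2.arcLength(c,True),True)[:,0]
    M=cv2.moments(c)
    f=lambda p:(np.array(p)+.5)/s-.5+[x0,y0]
    return f([M['m10']/M['m00'],M['m01']/M['m00']]),f(b),cv2.contourArea(c)/s/s
def snap(n,name):
    i=cv2.cvtColor(r.grab_frame(n),cv2.COLOR_RGB2BGR);cv2.imwrite(f"pics/{name}.png",i);return i
E
python3 - <<'E'
from h import *
np.set_printoptions(suppress=True,precision=1)
S=cv2.imread("pics/side0.png");T=cv2.imread("pics/top0.png")
print(cv2.cvtColor(T,cv2.COLOR_BGR2GRAY)[190:232:2,246:278:3]);print(cv2.cvtColor(S,cv2.COLOR_BGR2GRAY)[174:196:2,228:262:3])
for t in(50,55,60):
    s=quad(S,(222,168,262,200),t);q=quad(T,(235,190,290,232),t);print(t,s,q)
# corners by hand from crops
f=lambda p:np.array(p)/4.5+[150,165];g=lambda p:np.array(p)/3.1+[180,130]
for a,b in (((410,48),(212,204)),((488,82),(295,204))):print(tri(f(a),g(b)))
print(tri(f((424,89)),g((252,245))))
# rack tray front corners on z~30 and rack back
for p in((183,566),(335,563)):print('front',plane('top',g(p),30))
for p in((170,36),(323,34)):print('back',plane('top',g(p),90))
E
```

```text
[[128  80  77  78  75  78  78  78  79  80 122]
 [120  74  78  75  79  70  72  71  75  74 114]
 [107  71  68  68  68  68  67  69  69  65 104]
 [ 92  60  58  56  52  56  53  55  55  61  87]
 [ 91  51  54  50  50  54  51  51  54  58 100]
 [119  59  47  50  53  55  53  54  55  58 116]
 [128  53  53  50  56  49  52  55  52  61 125]
 [133  55  54  52  51  52  49  53  51  60 128]
 [142  53  53  55  53  49  54  52  53  63 138]
 [153  48  53  53  54  52  54  52  48  62 144]
 [152  55  54  54  56  51  54  50  52  64 146]
 [141  54  51  51  57  52  54  51  50  58 138]
 [134  56  57  57  59  59  57  60  56  62 125]
 [128  63  78  94  91  90  89  92  73  76 119]
 [120  61  77  98  98  97  94  98  73  77 114]
 [112  66  76  96  98  98 100  98  74  73 105]
 [114  96  88  96  96  96  97  95 103 109 111]
 [130 130 117  93  93  96  93  95 125 137 133]
 [132 133 107  96  95  98  96  95 122 134 131]
 [134 134 106  95  97  97  99  96 121 133 136]
 [132 130 105  97  96  98  99  99 123 129 133]]
[[165 165 165 165 163 164 166 161 155 155 166 168]
 [163 162 163 160 108 120 154 159 160 162 166 167]
 [164 164 
[... 825 characters left out ...]
 202.69444444444446) (array([260.6, 205.1]), array([[271.6, 195.4],
       [248.8, 197.1],
       [249.2, 214.8],
       [271.6, 213.6]]), 396.25)
60 (array([243.5, 185. ]), array([[240.4, 177.1],
       [231.2, 186.1],
       [246.6, 192.8],
       [256.2, 183.4]]), 220.7222222222222) (array([260.7, 204.8]), array([[272.2, 194.9],
       [248.8, 196.2],
       [248.9, 215.2],
       [272.8, 213.9]]), 458.75)
(array([585.6,  70.8, 189.7]), np.float64(2.896235692939095))
(array([585.6,  10.5, 189.8]), np.float64(4.945662469388777))
(array([558.6,  38.7, 186. ]), np.float64(3.982667097970321))
front [304.4  94.6  30. ]
front [308.9 -31.1  30. ]
back [738.7 110.3  90. ]
back [741.6 -15.9  90. ]
```

```bash
cat >> h.py <<'E'
np.set_printoptions(suppress=True,precision=2)
YAW=0.036; O=np.array([559.3,40.2,0])
def rk(x,y,z): # rack->world
    return O+Ro.from_euler('z',YAW).apply([x,y,z])
def goto(P,yaw=YAW+np.pi):
    s=r.sense();R=Ro.from_euler('xyz',s['tcp_rot']);Rt=Ro.from_euler('xyz',[np.pi,0,yaw])
    print('t',s['clock'],'pos',s['eef_pos'],'F',s['contact_force'],'op',s['opening'])
    print('shift cm',R.inv().apply(np.array(P)-s['eef_pos'])/10,'rot deg',np.degrees((R.inv()*Rt).as_rotvec()))
E
python3 - <<'E'
from h import *
for n,p,z in(('jar',(196,201),105),('mug',(331,225),92),('sauce',(183,275),150)):print(n,plane('top',p,z))
print(rk(0,0,230));goto(rk(0,0,235))
for P in((0,0,183),(-253,0,30),(178,0,100),(-253,66,30),(-253,-66,30)):print(P,proj('side',rk(*P)),proj('top',rk(*P)))
E
```

```text
jar [582.83 202.7  105.  ]
mug [ 528.46 -132.89   92.  ]
sauce [404.09 220.52 150.  ]
[559.3  40.2 230. ]
t 0.1 pos [277.71 559.4  230.62] F [-1.28  0.44  0.37] op 0.9987877169995372
shift cm [-48.31 -33.98  -0.39] rot deg [ -0.07  -0.02 -28.46]
(0, 0, 183) [243.2  185.65] [261.24 208.22]
(-253, 0, 30) [171.09 286.61] [263.79 312.18]
(178, 0, 100) [287.69 187.64] [259.69 141.43]
(-253, 66, 30) [152.8  274.77] [238.09 312.67]
(-253, -66, 30) [190.75 299.26] [289.54 311.64]
```

Call:
{"fn": "jog_arm", "kwargs": {"series": [[[-6, -4, -2, 0, 0, -8, 0], [-16, -11, -2.5, 0, 0, -18, 0], [-26, -18, -2.5, 0, 0, -28.5, 0], [-34, -24, -2.5, 0, 0, -28.5, 0], [-40, -28, -2.5, 0, 0, -28.5, 0]]], "newtons": 40}}

```text
clock: 0.72
eef_pos: [426.0, 288.5, 254.6]
tcp_rot: [-3.142, 0.0, -3.104]
contact_force: [0.7, 0.6, -0.3]
opening: 0.0
```

Run:
```python
from h import *
goto(rk(0,0,225))
```

```text
t 0.725 pos [426.   288.54 254.56] F [ 0.68  0.56 -0.29] op 0.0003080502636129241
shift cm [-12.4  -25.31   2.96] rot deg [-0.    0.    0.07]
```

Call:
{"fn": "jog_arm", "kwargs": {"series": [[[-4, -8, 0, 0, 0, 0, 0], [-8, -16, 0.5, 0, 0, 0, 0], [-11.5, -23, 1, 0, 0, 0, 0], [-12.5, -25.3, 2, 0, 0, 0, 0], [-12.5, -25.3, 2, 0, 0, 0, 0]]]}}

```text
clock: 1.35
eef_pos: [560.4, 39.3, 233.9]
tcp_rot: [-3.141, -0.001, -3.107]
contact_force: [-0.3, 0.2, 0.7]
opening: 0.0
```

Run:
```python
from h import *
goto(rk(0,0,200))
S=snap('side','side1');T=snap('top','top1')
print(r.sense()['qpos'])
p=r.sense()['eef_pos'];print(proj('side',p),proj('top',p))
f=lambda i,s:cv2.convertScaleAbs(cv2.resize(i,None,fx=s,fy=s,interpolation=cv2.INTER_CUBIC),alpha=1.4)
cv2.imwrite("pics/s1c.png",f(S[100:265,150:320],3.5));cv2.imwrite("pics/t1c.png",f(T[130:320,180:360],3))
```

```text
t 1.35 pos [560.36  39.34 233.9 ] F [-0.33  0.18  0.68] op 0.0004963458724791677
shift cm [0.1  0.09 3.39] rot deg [-0.02 -0.04 -0.08]
[ 0.07  0.25  1.77 -0.    1.12 -1.54]
[243.08 166.99] [261.6  205.43]
```

View pics/s1c.png

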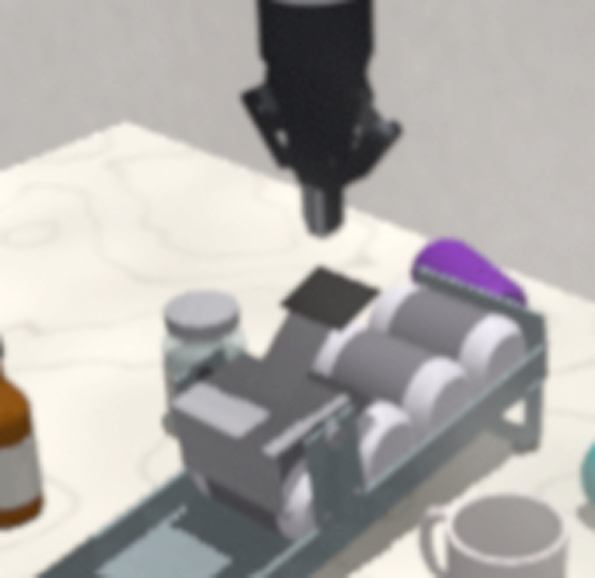

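View pics/t1c.png

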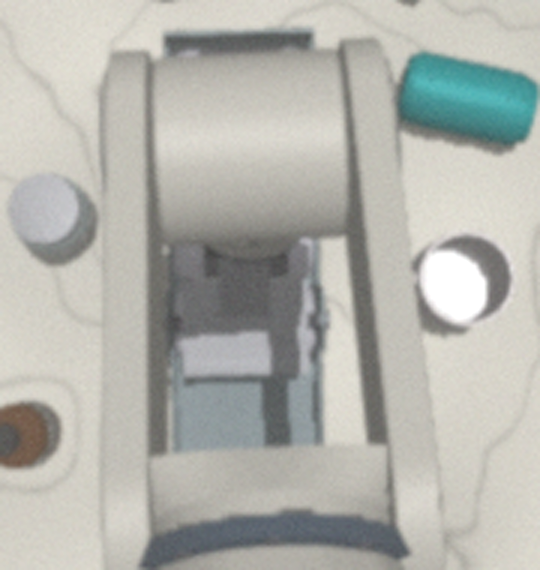

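The fingertips show at side (242,167), where the TCP projects to (243,167), so the closed tips are right above the plate. I'll go down and start pressing along the plate's arc.

Call:
{"fn": "jog_arm", "kwargs": {"series": [[[0.1, 0.1, 3, 0, 0, 0, 0], [0.1, 0.1, 4.6, 0, 0, 0, 0], [-0.3, 0.1, 5.4, 0, 0, 0, 0], [-0.7, 0.1, 6, 0, 0, 0, 0], [-0.7, 0.1, 6, 0, 0, 0, 0]]]}}

```text
clock: 2.08
eef_pos: [567.3, 43.7, 174.7]
tcp_rot: [3.142, 0.001, -3.105]
contact_force: [0.9, -0.4, -0.7]
opening: 0.002
```

Run:
```python
from h import *
goto(rk(19,0,135))
S=snap('side','side2')
f=lambda i,s:cv2.convertScaleAbs(cv2.resize(i,None,fx=s,fy=s,interpolation=cv2.INTER_CUBIC),alpha=1.4)
cv2.imwrite("pics/s2c.png",f(S[100:265,150:320],3.5))
```

```text
t 2.075 pos [567.34  43.65 174.73] F [ 0.91 -0.41 -0.66] op 0.0020571599616306265
shift cm [-1.08 -0.32  3.97] rot deg [0.   0.05 0.05]
```

View pics/s2c.png

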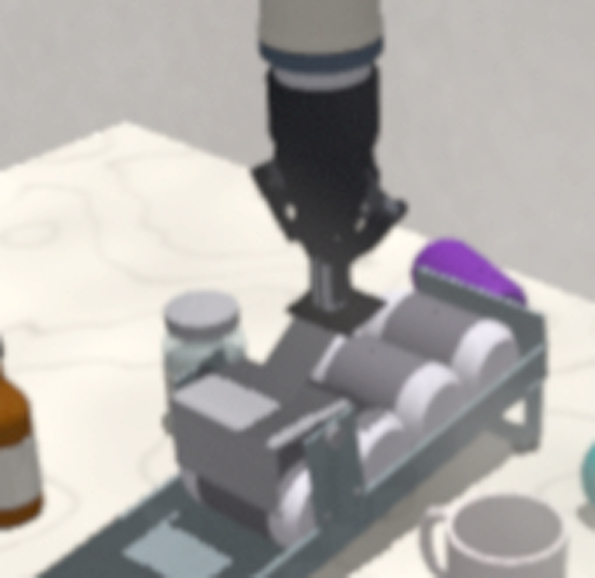

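Call:
{"fn": "jog_arm", "kwargs": {"series": [[[-0.4, -0.3, 1.2, 0, 0, 0, 0], [-0.7, -0.3, 2.2, 0, 0, 0, 0], [-0.9, -0.3, 3.0, 0, 0, 0, 0], [-1.05, -0.3, 3.6, 0, 0, 0, 0], [-1.1, -0.3, 3.9, 0, 0, 0, 0]]]}}

```text
clock: 2.75
eef_pos: [580.3, 41.0, 137.1]
tcp_rot: [3.141, 0.005, -3.105]
contact_force: [0.9, 1.4, 10.4]
opening: 0.0
```

Run:
```python
from h import *
goto(rk(19,0,135))
S=snap('side','side3')
f=lambda i,s:cv2.convertScaleAbs(cv2.resize(i,None,fx=s,fy=s,interpolation=cv2.INTER_CUBIC),alpha=1.4)
cv2.imwrite("pics/s3c.png",f(S[100:300,140:320],3.))
```

```text
t 2.75 pos [580.33  41.04 137.12] F [ 0.94  1.44 10.4 ] op 0.00018572122092525717
shift cm [ 0.21 -0.01  0.21] rot deg [0.02 0.3  0.03]
```

View pics/s3c.png

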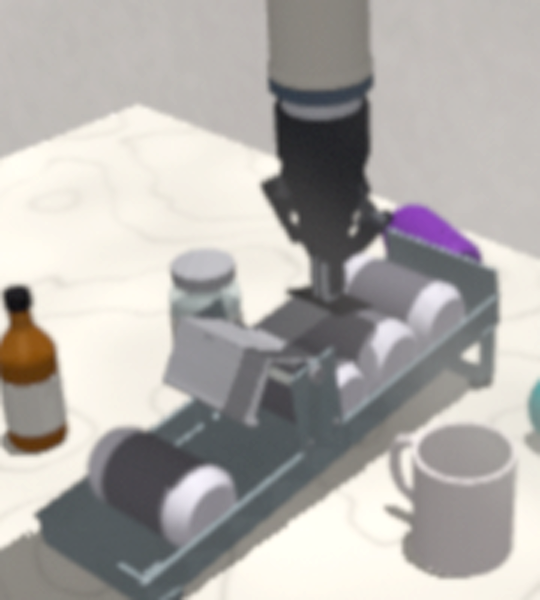

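Can 1 is rolling into the tray (side crop (160,485)) and the gate is lifted. The wrist reads about 10 N. I'll press the last few mm and let the can settle.

Call:
{"fn": "jog_arm", "kwargs": {"series": [[[0.1, 0, 0.2, 0, 0, 0, 0], [0.1, 0, 0.35, 0, 0, 0, 0], [0.1, 0, 0.35, 0, 0, 0, 0], [0.1, 0, 0.35, 0, 0, 0, 0], [0.1, 0, 0.35, 0, 0, 0, 0]]]}}

```text
clock: 3.42
eef_pos: [580.5, 41.1, 135.4]
tcp_rot: [3.141, 0.008, -3.105]
contact_force: [0.2, 2.1, 19.9]
opening: -0.001
```

Run:
```python
from h import *
goto(rk(19,0,135))
S=snap('side','side4')
f=lambda i,s:cv2.convertScaleAbs(cv2.resize(i,None,fx=s,fy=s,interpolation=cv2.INTER_CUBIC),alpha=1.4)
cv2.imwrite("pics/s4c.png",f(S[100:300,140:320],3.))
```

```text
t 3.425 pos [580.51  41.06 135.4 ] F [ 0.22  2.13 19.85] op -0.001460430030100262
shift cm [ 0.22 -0.01  0.04] rot deg [0.03 0.47 0.03]
```

View pics/s4c.png

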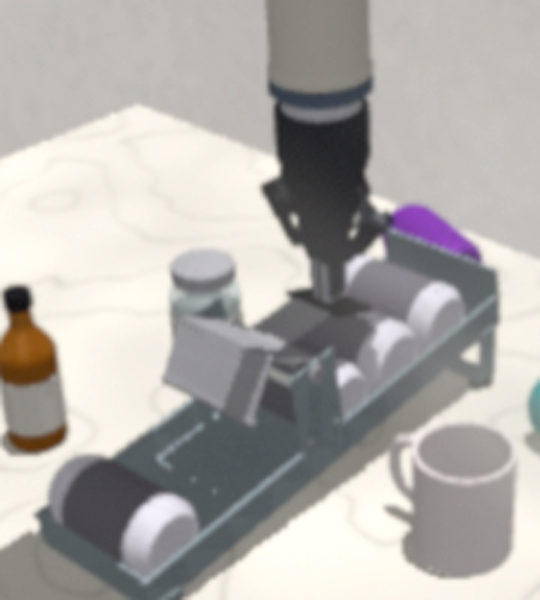

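The lever is on its stop at 20 N. Can 1 lies at the lip and can 2 is held. I'll let the lever up along the arc.

Call:
{"fn": "jog_arm", "kwargs": {"series": [[[0.2, 0, -0.8, 0, 0, 0, 0], [0.6, 0, -2.2, 0, 0, 0, 0], [1.1, 0, -3.6, 0, 0, 0, 0], [1.7, 0, -5, 0, 0, 0, 0], [1.9, 0, -6.7, 0, 0, 0, 0]]]}}

```text
clock: 4.1
eef_pos: [557.4, 40.0, 199.7]
tcp_rot: [-3.141, -0.0, -3.105]
contact_force: [-1.4, 0.8, 0.1]
opening: 0.003
```

Call:
{"fn": "jog_arm", "kwargs": {"series": [[[0, 0, -0.3, 0, 0, 0, 0], [0, 0, -0.3, 0, 0, 0, 0], [0, 0, -0.3, 0, 0, 0, 0], [0, 0, -0.3, 0, 0, 0, 0], [0, 0, -0.3, 0, 0, 0, 0]]]}}

```text
clock: 4.72
eef_pos: [557.6, 40.1, 201.7]
tcp_rot: [-3.142, -0.001, -3.105]
contact_force: [-0.1, -0.5, 0.3]
opening: -0.002
```

Run:
```python
from h import *
goto(rk(7,0,174))
S=snap('side','side5');T=snap('top','top5')
f=lambda i,s:cv2.convertScaleAbs(cv2.resize(i,None,fx=s,fy=s,interpolation=cv2.INTER_CUBIC),alpha=1.4)
cv2.imwrite("pics/s5c.png",f(S[100:300,140:320],3.))
```

```text
t 4.725 pos [557.65  40.06 201.75] F [-0.11 -0.53  0.32] op -0.0021475625018928675
shift cm [-0.87  0.01  2.77] rot deg [-0.   -0.04  0.04]
```

View pics/s5c.png

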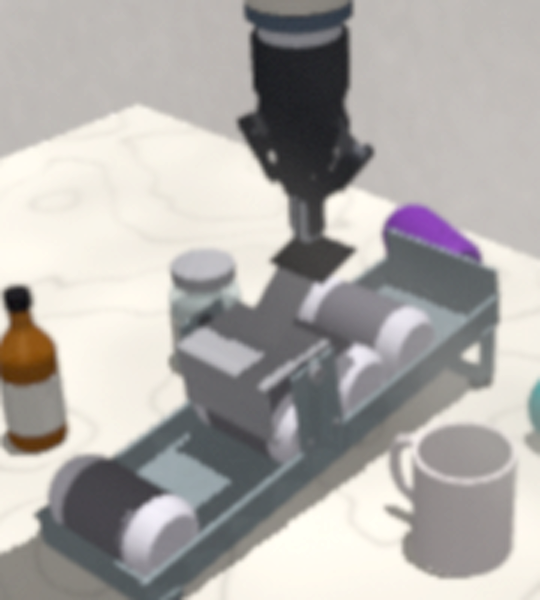

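The lever is fully up and the tip is clear of the plate, with no force. The gate is shut, can 2 leans on it, and cans 3 and 4 have moved up behind it. I'll wait a moment longer, then press again.

Call:
{"fn": "jog_arm", "kwargs": {"series": [[[0, 0, 0, 0, 0, 0, 0], [0, 0, 0, 0, 0, 0, 0], [0, 0, 0, 0, 0, 0, 0], [0, 0, 0.6, 0, 0, 0, 0], [-0.2, 0, 1.3, 0, 0, 0, 0]]]}}

```text
clock: 5.45
eef_pos: [559.7, 40.2, 188.7]
tcp_rot: [-3.142, 0.0, -3.105]
contact_force: [-0.7, -0.2, -1.0]
opening: -0.001
```

Run:
```python
from h import *
goto(rk(19,0,135))
S=snap('side','side6')
f=lambda i,s:cv2.convertScaleAbs(cv2.resize(i,None,fx=s,fy=s,interpolation=cv2.INTER_CUBIC),alpha=1.4)
cv2.imwrite("pics/s6c.png",f(S[100:300,140:320],3.))
print(cv2.absdiff(S,cv2.imread('pics/side5.png'))[190:270,200:310].mean())
```

```text
t 5.45 pos [559.72  40.17 188.68] F [-0.69 -0.24 -1.02] op -0.0007336378023913913
shift cm [-1.86  0.    5.37] rot deg [-0.    0.    0.04]
0.7464772727272727
```

View pics/s6c.png

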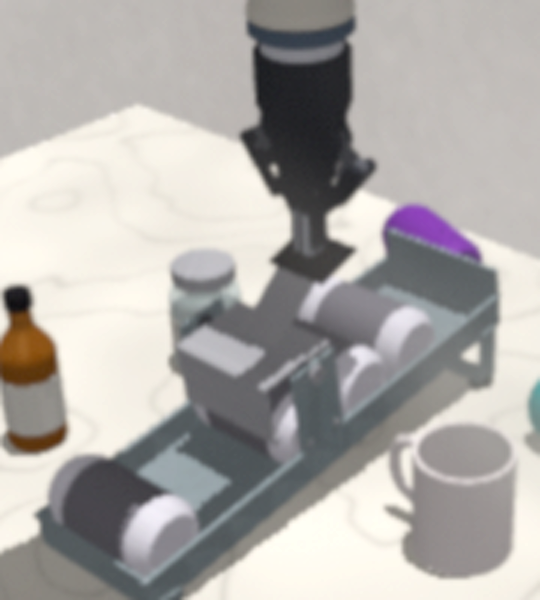

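The cans are at rest: the gate area hasn't changed since the last picture. This is the second press.

Call:
{"fn": "jog_arm", "kwargs": {"series": [[[-0.4, 0, 0.9, 0, 0, 0, 0], [-0.9, 0, 1.9, 0, 0, 0, 0], [-1.4, 0, 3.1, 0, 0, 0, 0], [-1.7, 0, 4.2, 0, 0, 0, 0], [-1.9, 0, 5.1, 0, 0, 0, 0]]]}}

```text
clock: 6.12
eef_pos: [581.1, 40.9, 138.8]
tcp_rot: [3.142, 0.004, -3.105]
contact_force: [1.1, -0.7, 9.7]
opening: 0.001
```

Run:
```python
from h import *
goto(rk(20,0,135))
```

```text
t 6.125 pos [581.12  40.95 138.82] F [ 1.06 -0.72  9.74] op 0.000509104676933237
shift cm [0.19 0.   0.38] rot deg [0.   0.24 0.04]
```

Call:
{"fn": "jog_arm", "kwargs": {"series": [[[0.1, 0, 0.3, 0, 0, 0, 0], [0.1, 0, 0.5, 0, 0, 0, 0], [0.1, 0, 0.5, 0, 0, 0, 0], [0.1, 0, 0.5, 0, 0, 0, 0], [0.1, 0, 0.5, 0, 0, 0, 0]]]}}

```text
clock: 6.75
eef_pos: [581.5, 41.0, 135.3]
tcp_rot: [3.142, 0.007, -3.105]
contact_force: [4.0, -0.3, 14.5]
opening: -0.002
```

Run:
```python
from h import *
goto(rk(19,0,135))
S=snap('side','side7')
f=lambda i,s:cv2.convertScaleAbs(cv2.resize(i,None,fx=s,fy=s,interpolation=cv2.INTER_CUBIC),alpha=1.4)
cv2.imwrite("pics/s7c.png",f(S[100:300,140:320],3.))
```

```text
t 6.75 pos [581.45  40.96 135.3 ] F [ 4.03 -0.31 14.54] op -0.0020528745120632626
shift cm [0.32 0.   0.03] rot deg [0.   0.43 0.04]
```

View pics/s7c.png

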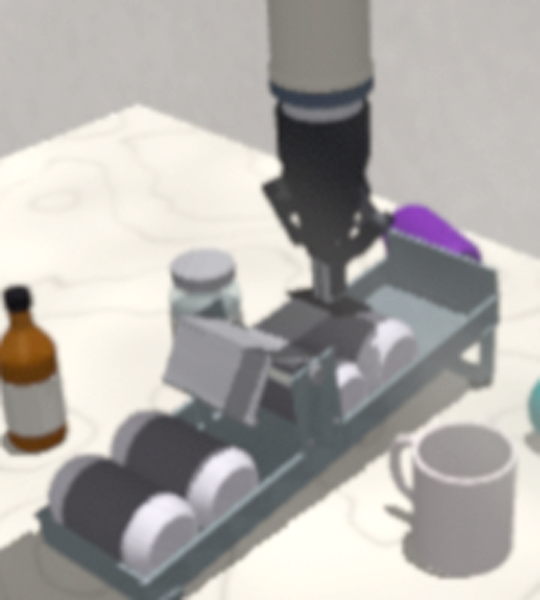

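Can 2 is in the tray behind can 1, and the lever is on its stop. I'll hold briefly so it settles, then release.

Call:
{"fn": "jog_arm", "kwargs": {"series": [[[0, 0, 0, 0, 0, 0, 0], [0, 0, 0, 0, 0, 0, 0], [0, 0, 0, 0, 0, 0, 0], [0.2, 0, -0.8, 0, 0, 0, 0], [0.6, 0, -2.2, 0, 0, 0, 0]]]}}

```text
clock: 7.42
eef_pos: [575.3, 40.8, 156.8]
tcp_rot: [3.142, 0.007, -3.105]
contact_force: [3.4, 0.0, 9.4]
opening: 0.004
```

Call:
{"fn": "jog_arm", "kwargs": {"series": [[[0.5, 0, -1.4, 0, 0, 0, 0], [1.1, 0, -2.8, 0, 0, 0, 0], [1.4, 0, -4.5, 0, 0, 0, 0], [1.4, 0, -7, 0, 0, 0, 0], [1.4, 0, -10, 0, 0, 0, 0]]]}}

```text
clock: 8.05
eef_pos: [557.4, 40.0, 255.6]
tcp_rot: [-3.142, -0.001, -3.105]
contact_force: [-0.6, 0.4, 0.0]
opening: 0.003
```

Call:
{"fn": "jog_arm", "kwargs": {"series": [[[0, 0, 0, 0, 0, 0, 0], [0, 0, 0, 0, 0, 0, 0], [0, 0, 0, 0, 0, 0, 0], [0, 0, 0, 0, 0, 0, 0], [0, 0, 0, 0, 0, 0, 0]]]}}

```text
clock: 8.68
eef_pos: [557.6, 40.0, 254.7]
tcp_rot: [-3.142, -0.001, -3.105]
contact_force: [-0.5, -0.8, 0.2]
opening: -0.001
```

Run:
```python
from h import *
goto(rk(0,0,250))
S=snap('side','side8');T=snap('top','top8')
f=lambda i,s:cv2.convertScaleAbs(cv2.resize(i,None,fx=s,fy=s,interpolation=cv2.INTER_CUBIC),alpha=1.4)
cv2.imwrite("pics/s8c.png",f(S[100:300,140:320],3.))
q=quad(S,(222,168,262,200),55);q0=quad(cv2.imread('pics/side0.png'),(222,168,262,200),55);print(q,q0)
```

```text
t 8.675 pos [557.6   40.03 254.67] F [-0.46 -0.84  0.16] op -0.0005044603390399376
shift cm [-0.17  0.01  0.47] rot deg [-0.   -0.04  0.03]
(array([243.14, 185.12]), array([[231.42, 186.42],
       [246.75, 192.25],
       [255.75, 183.25],
       [240.75, 177.25]]), 205.13888888888889) (array([243.32, 184.94]), array([[231.58, 186.58],
       [246.75, 192.25],
       [255.92, 183.25],
       [240.92, 177.08]]), 202.69444444444446)
```

View pics/s8c.png

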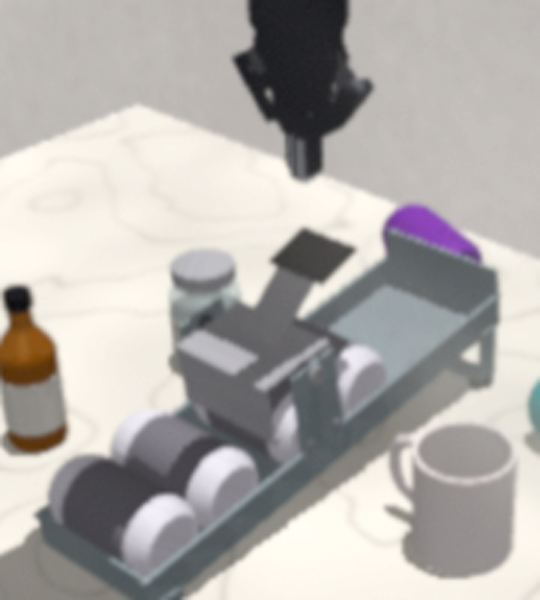

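View pics/top8.png

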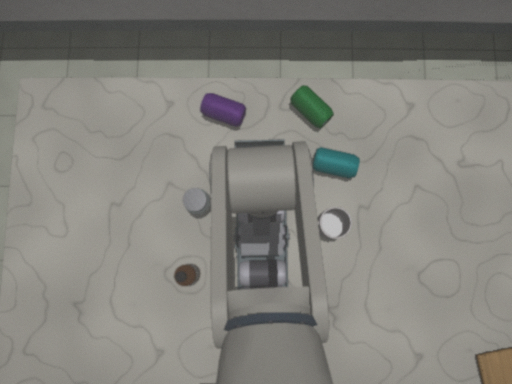

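The side view shows the plate back at its starting place: its centre is (243.1,185.1), against (243.3,184.9) at the start. The gate is shut, two cans lie in the tray and two wait behind the gate. In the top view the mug, jar, bottle and look-alikes haven't moved. I'll wait one short moment for settling, then hand in.

Call:
{"fn": "jog_arm", "kwargs": {"series": [[[0, 0, 0, 0, 0, 0, 0], [0, 0, 0, 0, 0, 0, 0], [0, 0, 0, 0, 0, 0, 0], [0, 0, 0, 0, 0, 0, 0]]]}}

```text
clock: 9.28
eef_pos: [557.8, 40.1, 255.1]
tcp_rot: [3.142, 0.0, -3.105]
contact_force: [0.7, -0.1, 0.2]
opening: -0.001
```

Run:
```python
from h import *
S=snap('side','side9');print(cv2.absdiff(S,cv2.imread('pics/side8.png'))[170:300,140:320].max(axis=2).mean(), cv2.GaussianBlur(cv2.absdiff(S,cv2.imread('pics/side8.png')),(5,5),0)[170:300,140:320].max())
print(r.sense()['clock'],r.sense()['contact_force'],r.sign_off())
```

```text
0.6959401709401709 6
the job is handed in; nothing more can be done
9.325 [-0.22  0.87 -0.45] None
```

Two cans are out in the tray, one after the other, and the last two are still waiting behind the shut gate. I handed the job in at 9.3 s of the 45 s allowed.

- **Presses:** I located the black press plate from the two camera views and pressed it right down twice with closed fingertips, following its arc. Each press ended on the stop, with 15–20 N at the wrist. I let the lever come all the way up after each can.
- **Last checks:** The plate is back within 0.3 pixel of its starting position. The mug, jar, bottle and look-alike cans look unmoved. The fingers are about 70 mm above the plate with no contact force, and the final pictures 0.6 s apart showed nothing moving.
- **Disagreements:** My direct two-view measurement put the plate about 186 mm high, against 183 mm in the text. The two rays missed each other by about 4 mm. Partway into the first press the wrist force read about zero although the plate had moved slightly. The later readings were as expected.

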